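Load the feed roller and hold its cover plate over the screw holes

TASK

Lift the rubber feed roller from its wooden rest and lay it in the notches of the grey roller frame, and let go of it there. Then pick up the steel cover plate by its rib and finish while still holding it level over the frame, about a centimetre above the cheek tops and touching nothing there, each of its three holes squarely over its threaded hole (cut corner over the cheek end that has no hole), so that a mate can start the screws. Leave the mug, the type segment and the pin punch alone.

Things in the scene. Friction and masses are not known exactly. Their poses are not given: they have to be found in the camera images.
- frame: Grey roller frame, fixed. Origin: centre of underside, z up. Sole 132 (x) by 92 (y) by 8 mm. Two cheeks at x -50 and +50 mm, 18 thick (x), 80 wide (y), tops at z 56; 82 clear between them, y sides open. Each has a U notch at y 0, open above: 14 wide, floor z 32, mouth flared to 26. Seated roller: along x, axis at z 37. Three threaded holes in the cheek tops; the place at x +50, y -26.5 has none.
- roller: Rubber feed roller: drum 30 mm diameter, 62 mm long, on a steel shaft 10 mm diameter, 116 mm long, about 0.14 kg. Origin: middle of its axis; x along the shaft (ends alike; it may have rolled about x). It starts lying level in the wooden rest with its axis 36 mm above the bench.
- rest: Fixed wooden rest in which the roller starts, its shaft along the rest's x. Origin: centre of underside. Base 124 by 56 by 6 mm; two notched blocks 14 mm thick at x = -46 and +46 mm, 50 mm wide (y), 42 mm high, notch 12 mm wide with floor at z = 31 mm.
- cover: Dark steel cover plate, about 0.25 kg, flat on the bench: 120 (x) by 80 (y) by 6 mm, corner at +x -y cut away (22 in x, 26 in y), three 9 mm holes. Origin: centre of the 120 by 80 outline, on the underside, z up. Rib on top over the origin: 60 long (x), 12 thick (y), from z 6 to 40; grip it across y. In place, its x and y axes point along the frame's.
- mug: Bystander: white enamel mug, 76 mm across, 80 mm high. Origin: centre of underside.
- segment: Bystander: brass type segment, a flat toothed arc about 40 by 110 mm, 10 mm thick. Origin: underside near the middle of the arc.
- punch: Bystander: steel pin punch, about 115 mm long, 10 mm thick, lying along its x. Origin: underside near the middle.
- frame_hole0 (a point): Centre of the mouth of threaded hole 0 on the frame, at x -50, y +26.5, z 56 mm in the frame's axes.
- cover_hole0 (a point): Centre of cover hole 0 on the cover's underside, at x -50, y +26.5 mm, z 0 in the cover's axes; belongs over frame_hole0.
- frame_hole1 (a point): Centre of the mouth of threaded hole 1 on the frame, at x -50, y -26.5, z 56 mm in the frame's axes.
- cover_hole1 (a point): Centre of cover hole 1 on the cover's underside, at x -50, y -26.5 mm, z 0 in the cover's axes; belongs over frame_hole1.
- frame_hole2 (a point): Centre of the mouth of threaded hole 2 on the frame, at x +50, y +26.5, z 56 mm in the frame's axes.
- cover_hole2 (a point): Centre of cover hole 2 on the cover's underside, at x +50, y +26.5 mm, z 0 in the cover's axes; belongs over frame_hole2.
Not all that is in view belongs to the job. What is shaped like the cover but blue or red is not meant.

How it is judged (in metres and radians):
On the way, in this order (a step that is already met when the one before it is completed fails the run):
1. the roller lies in both notches of the frame, let go (x of roller in the frame of frame between -0.013 and 0.013 m and y of roller in the frame of frame between -0.004 and 0.004 m and z of roller in the frame of frame between 0.033 and 0.041 m and angle between the x axis of roller and the x axis of frame, either way round below 0.07 rad and contact force between roller and the fingers below 0.05 N), for 0.2 s.
2. the cover is held still over the frame with its holes over the threaded holes (horizontal distance between cover_hole0 and frame_hole0 below 0.0035 m and z of cover_hole0 in the frame of frame_hole0 between 0.004 and 0.018 m and horizontal distance between cover_hole1 and frame_hole1 below 0.0035 m and z of cover_hole1 in the frame of frame_hole1 between 0.004 and 0.018 m and horizontal distance between cover_hole2 and frame_hole2 below 0.0035 m and z of cover_hole2 in the frame of frame_hole2 between 0.004 and 0.018 m and angle between cover's own z axis and vertical below 0.1 rad and contact force between cover and the fingers above 0.5 N and contact force between cover and frame below 0.05 N and contact force between cover and roller below 0.05 N and linear speed of cover below 0.02 m/s and angular speed of cover below 0.15 rad/s), for 0.2 s.
At the end, for the whole second after the job is handed in: Roller at rest in both notches, let go. Cover held in the fingers, still, level within 0.1 rad, touching neither frame nor roller; each hole within 3.5 mm (horizontally) of its threaded hole's centre and its underside 4 to 18 mm above the cheek tops (all of step 1 and all of step 2); the arm keeps its last pose, push and grip.
It fails at once if the mug is moved more than 30 mm (distance of mug from where it was at the start of the episode above 0.03 m).
It fails at once if the type segment is moved more than 30 mm (distance of segment from where it was at the start of the episode above 0.03 m).
It fails at once if the pin punch is moved more than 30 mm (distance of punch from where it was at the start of the episode above 0.03 m).
It also fails if it takes over 61 s, if anything falls off the work surface, if the arm or the gripper's body presses on something with over 40 N, if the wrist force passes 120 N, or if a joint passes its speed limit or range.

ROBOT

A 6-joint arm with a two-finger parallel gripper is mounted at the origin on the work surface. World frame = base frame: x ahead of the robot, y to its left, z up, the work surface at z = 0. Lengths are in mm, angles in rad, forces in N, time in s.
With the tool pointing down it reaches from about 300 to 825 mm from the base axis. Payload 5.4 kg.
Tool frame: the origin (TCP) lies between the finger pads; the fingertips stand 17 mm ahead of it and the grasp point (between the pads) lies 2 mm behind it (r.tip_extent is the distance from the TCP to the fingertips, in mm); z points along the fingers, y is the line along which they close (so a half turn about z gives the same grasp; the last joint's range is limited). The gripper opens to 92 mm and grips with 3 to 60 N. Pads are 20 mm wide; open, the fingers measure 128 mm over their backs; the gripper's body (75 mm by 189 mm) begins 69 mm behind the grasp point.
Start: joints at [-1.526, 0.158, 1.597, -0, 1.386, -0.21], TCP at [144.907, -556.424, 191.901] pointing down, gripper open.
Joint ranges: [-2.91, 2.91], [-0.94, 2.29], [0.18, 2.7], [-1.29, 4.43], [0.17, 2.64], [-3, 3]. Speed limits (rad/s): [2.57, 2.57, 3.14, 3.14, 3.14, 3.14].

INTERFACE

Orientations are given as a unit quaternion [x, y, z, w].
In Python, from station import r gives the robot as it stands.
- The arm moves only by the tool step_arm, never from a script. Its argument "moves" is one flat list of numbers, 5 for each row, row after row: the gripper's target within -1 to 1 (shut at 1, half-way at 0, fully open at -1), then the shift along the tool's x, y, z in units of 25 mm (1.0 is 25 mm), then the turn about the tool's z in units of 0.15 rad (1.0 is 0.15 rad). A call has 1 to 20 rows; each row shifts and turns the commanded pose from where the row before left it, along the tool's axes as they then stand; what a row does not reach is not made up. A row lasts 1/10 s, in which the tool goes at most 50 mm and 8.59 degrees, less where a joint would pass 70% of its speed; a pose out of reach is approached as far as the arm can. A call with a number of a shift or a turn outside -1 to 1 is refused whole. A call with a gripper value outside its range is refused whole. The fingers move at their own pace and stop on an object; "force" is the grip in N (left out, the last holds). Time passes only in rows, so rows that do not move let the fingers close. It gives the time, the measured TCP pose, the force, the opening and the grip force at its end, in the units of the state.
- r.sense(): the state, without advancing time (a new reading comes with each control period).
- r.get_image(name): name is "scene" or "top"; returns the picture (420x560x3 uint8, red, green, blue); there is no depth.
- r.calibration(name): a dict with "fx", "fy", "cx", "cy" (pixels), "dist_coeffs" ([k1, k2, p1, p2, k3] as OpenCV has them; the pictures are not rectified), "rvec" (rotation vector, rad) and "tvec" (3), from world to camera coordinates, as OpenCV has them. Camera axes: x right, y down, z forward; pixel columns grow to the right and rows downward; lengths in mm; the calibration is good to about 2 mm. A picture is of the moment at which its call begins. calibration takes no time and is no camera call.
- r.hand_in(): hands the job in; it is judged then, once.
Trained networks look in the newest picture that a camera, given by its name, has taken for a name from the list of things; names that differ only in an ending like _2 or _b are one class to them, and where a whole thing is asked for, a point or a joint stands for the part that bears it (a point fixed in the world has none). Each returns a list of dicts, best first, with "conf" (0 to 1); they miss things now and then, are a little off and sometimes report something else, mostly with a low value. They report only what shows in the picture. A call takes as long as a camera call. They do not tell look-alikes from the thing itself.
- r.search_frame(camera, label): "at" ([x, y, z] in mm, in world coordinates, good to about 4 mm: the middle of the surface that is visible of it).
- r.cut_out(camera, label): "region" (420x560 bool, what is visible of it).
The state is a dict: "time": time; "qpos": joint angles; "qvel": joint speeds; "joint_torque": joint torques, N m; "eef_pos": TCP position; "eef_rot": TCP orientation; "force": force on the tool from outside, world axes, zero at the start; "wrist_torque": the same for the moment, N m; "opening": finger opening in mm; "gripper_force": force on a finger pad.
Only numpy, scipy, OpenCV 4.12 (cv2) and the standard library are available. Lean on these libraries where they do the work, as an engineer would, in place of code of your own. Each camera call takes 0.05 s, during which the arm holds its last target. There are 200 camera calls.

## Working session

There is one attempt and no reset: what is moved stays moved. The work goes in short steps, Python scripts to look and compute and a tool call to move; the robot and the scene stay as the last step left them, time stands still between calls to the robot, and variables do not carry over. Pictures are saved under pics/ and viewed, at most 10 in all, crops included, and the job is handed in when it is done.

Besides the shell and the picture viewer there is one more tool, called in YAML: its name, and indented under it one key for each argument. step_arm: Moves the arm, as the interface text tells. Shifts and turns lie within -1 to 1; 1 stands for 25 mm of shift or 0.15 rad of turn. Its arguments: {"type":"object","properties":{"moves":{"type":"array","items":{"type":"number"}},"force":{"type":"number"}},"required":["moves"]}

```bash
ls; mkdir -p pics; python3 - <<'E'
from station import r
import cv2,numpy as np
for n in("scene","top"):
    im=r.get_image(n); cv2.imwrite(f"pics/{n}0.png",cv2.cvtColor(im,cv2.COLOR_RGB2BGR))
    c=r.calibration(n);R=cv2.Rodrigues(np.array(c["rvec"],float))[0]
    print(n,c["fx"],c["dist_coeffs"],"pos",-R.T@np.array(c["tvec"]).ravel())
    for l in("frame","roller","rest","cover","mug","segment","punch"):
        for d in r.search_frame(n,l): print(l,np.round(d["at"]),round(d["conf"],2))
print(r.sense())
E
```

```text
pics
scene 451.75750762587234 [-0.14625372  0.          0.          0.          0.        ] pos [1348.27453148   96.14861185  967.58133952]
frame [575. -52.  21.] 0.64
roller [578. -46.  20.] 0.56
roller [ 553. -302.   47.] 0.5
cover [415. 570.  10.] 0.88
cover [663. 360.   2.] 0.81
cover [342. 324.   7.] 0.79
cover [514. 267.   7.] 0.75
mug [769. 197.  48.] 0.81
segment [382. -20.   8.] 0.83
punch [ 800. -171.   13.] 0.44
punch [380. -18.   7.] 0.21
top 416.56411186054896 [-0.06224812  0.          0.          0.          0.        ] pos [ 422.73034607  129.23441852 1148.15019001]
frame [583. -46.   9.] 0.88
rest [ 537. -290.    5.] 0.63
cover [328. 326.   5.] 0.97
cover [506. 270.   6.] 0.6
cover [656. 361.   4.] 0.56
cover [401. 572.   5.] 0.56
mug [786. 200.  36.] 0.71
segment [374. -24.  11.] 0.87
punch [ 797. -170.    7.] 0.45
punch [ 544. -302.   44.] 0.21
{'time': 0.8, 'qpos': array([-1.52607525e+00,  1.58368567e-01,  1.59702096e+00, -2.34245441e-05,
        1.38622611e+00, -2.10136018e-01]), 'qvel': array([ 4.40267272e-04, -1.01592776e-03,  1.95791019e-04, -2.87351383e-05,
       -1.57616001e-03,  1.01271960e-03]), 'joint_torque': array([ 1.51447784e-04, -3.85538185e+01, -3.22349274e+01,  7.02307862e-02,
        3.06158618e-02, -1.17875467e-05]), 'eef_pos': array([ 144.91169296, -556.40515448,  191.90830759]), 'eef_rot': array([ 9.91891690e-01,  1.27086097e-01, -1.05244181e-05, -1.24056988e-05]), 'force': array([-0.56222354,  0.37774083, -0.23937591]), 'wrist_torque': array([ 0.06500823, -0.0191909 ,  0.02009451]), 'gripper_force': 0.0, 'opening': 92.13497058687388}
```

View pics/top0.png

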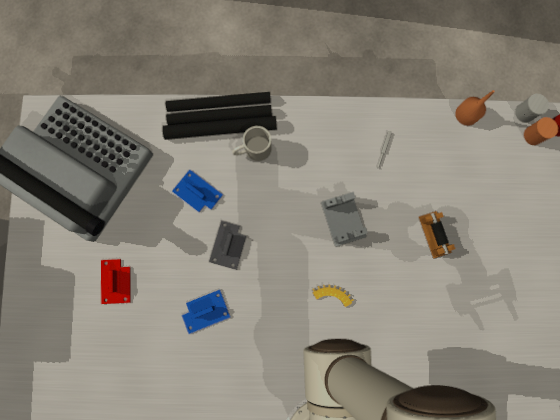

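View pics/scene0.png

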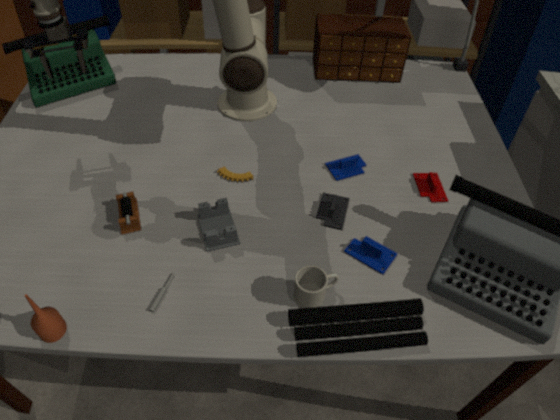

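The top view shows the frame at (345,218), the roller in its rest at (437,235), the dark cover at (229,245), the mug at (257,143), the segment at (333,294) and the punch at (385,150). The blue and red plates are decoys. The scene view agrees, so I'll look at enlarged crops with the masks.

```bash
python3 - <<'E'
from station import r
import cv2,numpy as np
rows=[]
for n,ws in(("top",[(345,218),(437,235),(229,245)]),("scene",[(217,225),(128,213),(333,210)])):
    im=cv2.cvtColor(r.get_image(n),cv2.COLOR_RGB2BGR); t=[]
    for (u,v),l in zip(ws,("frame","roller","cover")):
        ms=r.cut_out(n,l); im2=cv2.resize(im[v-30:v+30,u-30:u+30],(264,264),interpolation=cv2.INTER_CUBIC)
        for i,d in enumerate(ms):
            m=d["region"]; ys,xs=np.nonzero(m); print(n,l,round(d["conf"],2),m.sum(),xs.mean().round(1),ys.mean().round(1))
            if abs(xs.mean()-u)<25 and abs(ys.mean()-v)<25:
                np.save(f"m_{n}_{l}.npy",m)
                mm=cv2.resize(m[v-30:v+30,u-30:u+30].astype(np.uint8),(264,264),interpolation=cv2.INTER_NEAREST)
                c,_=cv2.findContours(mm,0,1); cv2.drawContours(im2,c,-1,(0,255,0),1)
        t.append(im2)
    rows.append(np.hstack(t))
cv2.imwrite("pics/crops.png",np.vstack(rows))
E
```

```text
top frame 0.58 1529 343.0 218.8
top frame 0.35 1142 227.5 245.3
top roller 0.81 316 439.4 233.5
top cover 0.91 1251 204.9 311.6
top cover 0.67 1177 227.3 245.5
top cover 0.67 1222 114.4 281.6
top cover 0.64 1062 196.9 191.3
scene frame 0.88 1507 217.1 225.5
scene roller 0.5 234 126.1 207.7
scene roller 0.33 1608 217.3 225.3
scene cover 0.94 1072 370.7 253.7
scene cover 0.64 849 332.8 210.4
scene cover 0.59 723 345.9 166.7
scene cover 0.59 680 430.1 186.6
```

View pics/crops.png

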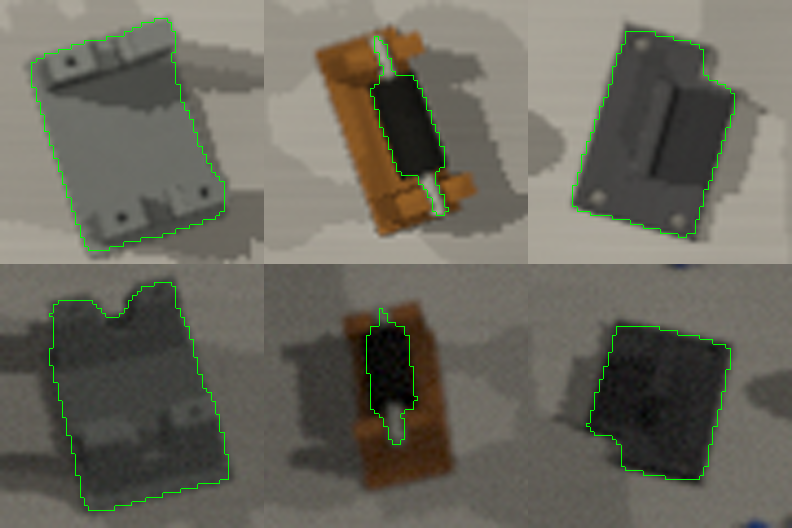

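The crops show the frame's three holes at about (70,62), (122,217) and (204,192) in the first tile, with the cheek end at upper right having no hole. In the third tile the cover's light holes are at (112,43), (70,197) and (150,220), with the cut corner at upper right. Next I'll refine these and fit the poses.

```bash
cat > h.py <<'E'
import cv2,numpy as np
from scipy.optimize import least_squares
from station import r
def cal(n):
    c=r.calibration(n);K=np.array([[c["fx"],0,c["cx"]],[0,c["fy"],c["cy"]],[0,0,1]],float)
    return K,np.array(c["dist_coeffs"],float),np.array(c["rvec"],float).ravel(),np.array(c["tvec"],float).ravel()
def proj(n,P):
    K,d,rv,tv=cal(n); return cv2.projectPoints(np.asarray(P,float).reshape(-1,1,3),rv,tv,K,d)[0][:,0]
def lift(n,uv,z):
    K,d,rv,tv=cal(n);R=cv2.Rodrigues(rv)[0]
    q=cv2.undistortPoints(np.array(uv,float).reshape(-1,1,2),K,d)[:,0]
    D=np.c_[q,np.ones(len(q))]@R; C=-R.T@tv
    return C+D*((np.asarray(z)-C[2])/D[:,2])[:,None]
def blob(g,u,v,sign,rad=2):
    # subpixel centroid of contrast against local background
    u0,v0=int(round(u)),int(round(v))
    W=g[v0-rad-2:v0+rad+3,u0-rad-2:u0+rad+3].astype(float)
    Y,X=np.mgrid[v0-rad-2:v0+rad+3,u0-rad-2:u0+rad+3]
    w=np.clip(sign*(W-np.median(W))-4,0,None)*(np.hypot(X-u,Y-v)<=rad+.5)
    return np.array([(w*X).sum(),(w*Y).sum()])/w.sum()
def fit(L,W):
    # planar rigid fit: world=R(yaw) L + t
    L=np.array(L,float)[:,:2];W=W[:,:2];a=L-L.mean(0);b=W-W.mean(0)
    yaw=np.arctan2((a[:,0]*b[:,1]-a[:,1]*b[:,0]).sum(),(a*b).sum())
    R=np.array([[np.cos(yaw),-np.sin(yaw)],[np.sin(yaw),np.cos(yaw)]])
    t=W.mean(0)-R@L.mean(0); return t,yaw,np.abs(L@R.T+t-W).max()
H=[(-50,26.5),(-50,-26.5),(50,26.5)]
E
python3 - <<'E'
from h import *
g=cv2.cvtColor(r.get_image("top"),cv2.COLOR_RGB2GRAY)
cr=lambda p,c:(c[0]-30+(p[0]+.5)/4.4-.5,c[1]-30+(p[1]+.5)/4.4-.5)
for nm,pts,c,s,z in(("frame",[(122,217),(204,192),(70,62)],(345,218),-1,56),("cover",[(70,197),(150,220),(112,43)],(229,245),1,4)):
    # order: hole0 (-x,+y: left low), hole1 (-x,-y), hole2
    uv=np.array([blob(g,*cr(p,c),s) for p in pts]); raw=np.array([cr(p,c) for p in pts])
    for q in(raw,uv): print(nm,np.round(q,1).tolist(),*fit(H,lift("top",q,z)))
# roller: light shaft ends from crop
e=np.array([cr(p,(437,235)) for p in[(378-264,38),(440-264,212)]])
w=lift("top",e,38); print("roller shaft",w.round(1),w.mean(0).round(1),np.hypot(*(w[0]-w[1])[:2]),np.arctan2(*(w[0]-w[1])[[1,0]]))
m=(g<45); m[:205]=0;m[265:]=0;m[:,:415]=0;m[:,460:]=0
n,lab,st,ce=cv2.connectedComponentsWithStats(m.astype(np.uint8)); i=1+st[1:,4].argmax(); print(st[i],ce[i]); 
ys,xs=np.nonzero(lab==i); P=lift("top",np.c_[xs,ys],42); mu=P.mean(0); ev=np.linalg.svd(P[:,:2]-mu[:2],full_matrices=False)[2][0]; print("drum",mu,np.arctan2(ev[1],ev[0]))
s=r.sense(); print(s["eef_pos"])
for n,l,t in(("scene","frame",None),):
    for q in H: pass
E
```

```text
frame [[342.3, 236.9], [361.0, 231.2], [330.5, 201.7]] [582.04865935 -45.92041601] 0.3102165391056558 0.6192122515610663
frame [[342.2, 237.0], [360.9, 231.2], [330.6, 201.5]] [582.19934137 -45.91935635] 0.3058140631633735 0.4318804558060947
cover [[214.5, 259.4], [232.7, 264.6], [224.1, 224.4]] [508.66570133 269.57079593] -0.2476607999539326 0.754536098508197
cover [[214.5, 259.4], [232.6, 264.7], [224.4, 224.6]] [508.33454868 269.27976849] -0.25649308233464413 0.650170273459878
roller shaft [[ 595.4 -287.2   38. ]
 [ 487.9 -321.6   38. ]] [ 541.6 -304.4   38. ] 112.93270527105312 0.3094843136388758
[431 221  17  25 245] [439.14693878 233.16734694]
drum [ 540.55692223 -301.70438124   42.        ] -2.8314941477144844
[ 144.89996529 -556.42443749  191.90107971]
```

```bash
cat >> h.py <<'E'
def plan(x,y,z,th):
    s=r.sense();q=s["eef_rot"];t0=2*np.arctan2(q[1],q[0]);d=np.array([x,y,z])-s["eef_pos"]
    turn=-((th-t0+np.pi)%(2*np.pi)-np.pi)/.15
    X=np.array([np.cos(th),np.sin(th)]);Y=np.array([np.sin(th),-np.cos(th)])
    print("t",s["time"],"pos",s["eef_pos"].round(1),"th",t0.round(4),"turn u",turn.round(3),"then tool xyz u",(np.array([d[:2]@X,d[:2]@Y,-d[2]])/25).round(3),"q",s["qpos"].round(2))
E
python3 -c "
from h import *
plan(541,-303.5,110,0.31)"
```

```text
t 1.25 pos [ 144.9 -556.4  191.9] th 0.2548 turn u -0.368 then tool xyz u [18.175 -4.801  3.276] q [-1.53  0.16  1.6  -0.    1.39 -0.21]
```

step_arm:
  moves: [-1, 0, 0, 0, -0.368, -1, 0.9566, -0.2527, 0.1724, 0, -1, 0.9566, -0.2527, 0.1724, 0, -1, 0.9566, -0.2527, 0.1724, 0, -1, 0.9566, -0.2527, 0.1724, 0, -1, 0.9566, -0.2527, 0.1724, 0, -1, 0.9566, -0.2527, 0.1724, 0, -1, 0.9566, -0.2527, 0.1724, 0, -1, 0.9566, -0.2527, 0.1724, 0, -1, 0.9566, -0.2527, 0.1724, 0, -1, 0.9566, -0.2527, 0.1724, 0, -1, 0.9566, -0.2527, 0.1724, 0, -1, 0.9566, -0.2527, 0.1724, 0, -1, 0.9566, -0.2527, 0.1724, 0, -1, 0.9566, -0.2527, 0.1724, 0, -1, 0.9566, -0.2527, 0.1724, 0, -1, 0.9566, -0.2527, 0.1724, 0, -1, 0.9566, -0.2527, 0.1724, 0, -1, 0.9566, -0.2527, 0.1724, 0, -1, 0.9566, -0.2527, 0.1724, 0]

```text
time: 3.25
eef_pos: [541.9, -302.9, 109.9]
eef_rot: [0.988, 0.154, 0.0, 0.0]
force: [0.4, -0.2, 0.1]
opening: 92.1
gripper_force: 0.0
```

step_arm:
  moves: [-1, 0, 0, 0, 0, -1, 0, 0, 0, 0]

```text
time: 3.45
eef_pos: [540.9, -303.4, 109.9]
eef_rot: [0.988, 0.155, -0.0, -0.0]
force: [-0.6, 0.2, -0.5]
opening: 92.1
gripper_force: 0.0
```

```bash
python3 - <<'E'
from h import *
plan(541,-303.5,34,0.31)
t=[]
for n in("top","scene"):
    im=cv2.cvtColor(r.get_image(n),cv2.COLOR_RGB2BGR)
    p=r.sense()["eef_pos"]; uv=proj(n,[p,p+[0,0,-17],p+[0,0,-17]+46*np.array([np.sin(.31),-np.cos(.31),0]),p+[0,0,-17]-46*np.array([np.sin(.31),-np.cos(.31),0])])
    u,v=uv[0].astype(int); c=cv2.resize(im[v-40:v+40,u-40:u+40],(400,400),interpolation=cv2.INTER_CUBIC)
    for a in uv: cv2.circle(c,tuple(((a-[u-40,v-40])*5+2).astype(int).tolist()),3,(0,0,255),1)
    t.append(c)
cv2.imwrite("pics/g1.png",np.hstack(t))
E
```

```text
t 3.45 pos [ 540.9 -303.4  109.9] th 0.311 turn u 0.007 then tool xyz u [3.000e-03 5.000e-03 3.034e+00] q [-0.71  0.34  1.54 -0.    1.26  0.55]
```

View pics/g1.png

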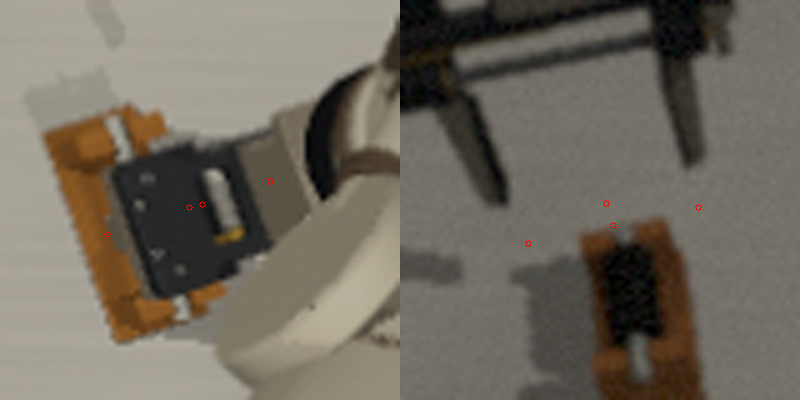

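Scene view: the projected tips (528,243) and (698,207) lie about 8 px below the fingertips as seen, (500,205) and (692,165). I'll check both cameras against the fitted object poses before going down.

```bash
python3 - <<'E'
from h import *
def w(t,yaw,P):
    P=np.array(P,float);c,s=np.cos(yaw),np.sin(yaw);return np.c_[P[:,0]*c-P[:,1]*s+t[0],P[:,0]*s+P[:,1]*c+t[1],P[:,2]]
im=cv2.cvtColor(r.get_image("scene"),cv2.COLOR_RGB2BGR);t=[]
fr=w((582.2,-45.9),.306,[(x,y,z) for x,y in H for z in[56]]+[(x,y,0) for x in(-66,66) for y in(-46,46)]+[(x,y,56) for x in(-59,59) for y in(-40,40)])
ro=w((541,-303.5),.31,[(-58,0,36),(58,0,36),(-62,-28,0),(-62,28,0),(62,-28,0),(62,28,0)])
co=w((508.4,269.4),-.256,[(x,y,6) for x,y in[(-60,-40),(-60,40),(60,40),(38,-40),(60,-14)]]+[(30,0,40),(-30,0,40)])
for P in(fr,ro,co):
    uv=proj("scene",P);u,v=uv.mean(0).astype(int);c=cv2.resize(im[v-30:v+30,u-30:u+30],(264,264),interpolation=cv2.INTER_CUBIC)
    for a in uv: cv2.circle(c,tuple(((a-[u-30,v-30]+.5)*4.4).astype(int).tolist()),3,(0,0,255),1)
    t.append(c)
cv2.imwrite("pics/chk.png",np.clip(np.hstack(t)*1.6,0,255).astype(np.uint8))
E
```

```text
(no output)
```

View pics/chk.png

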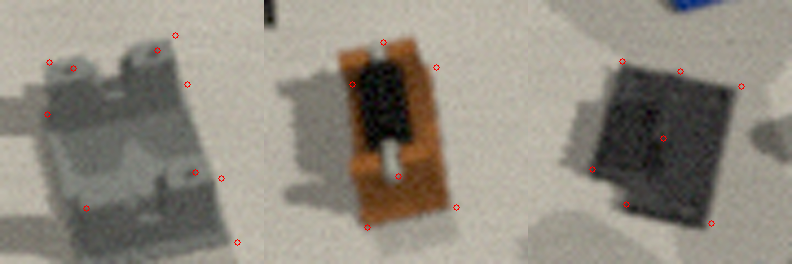

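The checks show the two cameras agree on the objects to within about 2 px, so the discrepancy is in how I see the fingers. I'll look at the gripper in larger crops.

```bash
python3 - <<'E'
from h import *
p=r.sense()["eef_pos"];Y=np.array([np.sin(.31),-np.cos(.31),0]);X=np.array([np.cos(.31),np.sin(.31),0]);Z=np.array([0,0,1])
P=[p-17*Z+s*46*Y+a*10*X for s in(-1,1) for a in(-1,1)]+[p+71*Z+s*94*Y+a*37*X for s in(-1,1) for a in(-1,1)]
t=[]
for n in("top","scene"):
    im=cv2.cvtColor(r.get_image(n),cv2.COLOR_RGB2BGR)
    uv=proj(n,P);u,v=uv.mean(0).astype(int);c=cv2.resize(im[v-50:v+50,u-50:u+50],(400,400),interpolation=cv2.INTER_CUBIC)
    for i,a in enumerate(uv): cv2.circle(c,tuple(((a-[u-50,v-50]+.5)*4).astype(int).tolist()),3,(0,0,255) if i<4 else (0,255,255),1)
    t.append(c if n=="top" else np.clip(c*1.7,0,255).astype(np.uint8))
cv2.imwrite("pics/g2.png",np.hstack(t))
E
```

```text
(no output)
```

View pics/g2.png

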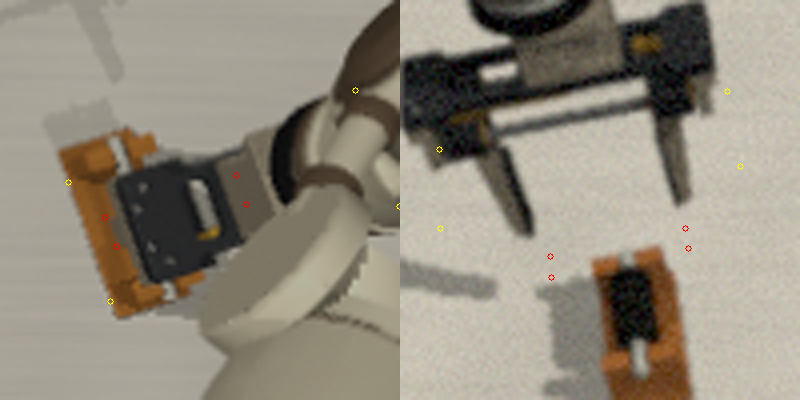

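```bash
python3 - <<'E'
from station import r
print(r.tip_extent, [a for a in dir(r) if a[0]!='_'], r.sense()["eef_pos"])
E
```

```text
17.0 ['IKError', 'calibration', 'cut_out', 'get_image', 'hand_in', 'search_frame', 'sense', 'tip_extent'] [ 540.48069501 -304.26117575  110.30721975]
```

step_arm:
  moves: [-1, 0, 0, 0.5, 0, -1, 0, 0, 0.5, 0, -1, 0, 0, 0.5, 0, -1, 0, 0, 0.1, 0, -1, 0, 0, 0, 0]

```text
time: 4.2
eef_pos: [540.3, -302.9, 68.6]
eef_rot: [0.988, 0.154, -0.001, -0.001]
force: [0.6, -0.2, -0.0]
opening: 92.1
gripper_force: 0.0
```

```bash
python3 - <<'E'
from h import *
p=r.sense()["eef_pos"];Y=np.array([np.sin(.31),-np.cos(.31),0]);X=np.array([np.cos(.31),np.sin(.31),0]);Z=np.array([0,0,1])
P=[p-17*Z+s*46*Y+a*10*X for s in(-1,1) for a in(-1,1)]+[p+23*Z+s*46*Y+a*10*X for s in(-1,1) for a in(-1,1)]
t=[]
for n in("top","scene"):
    im=cv2.cvtColor(r.get_image(n),cv2.COLOR_RGB2BGR)
    uv=proj(n,P);u,v=uv.mean(0).astype(int);c=cv2.resize(im[v-40:v+40,u-40:u+40],(400,400),interpolation=cv2.INTER_CUBIC)
    for i,a in enumerate(uv): cv2.circle(c,tuple(((a-[u-40,v-40]+.5)*5).astype(int).tolist()),3,(0,0,255) if i<4 else (0,255,255),1)
    t.append(c if n=="top" else np.clip(c*1.7,0,255).astype(np.uint8))
cv2.imwrite("pics/g3.png",np.hstack(t)); print(p)
E
```

```text
[ 540.31409762 -302.93157414   68.61873039]
```

View pics/g3.png

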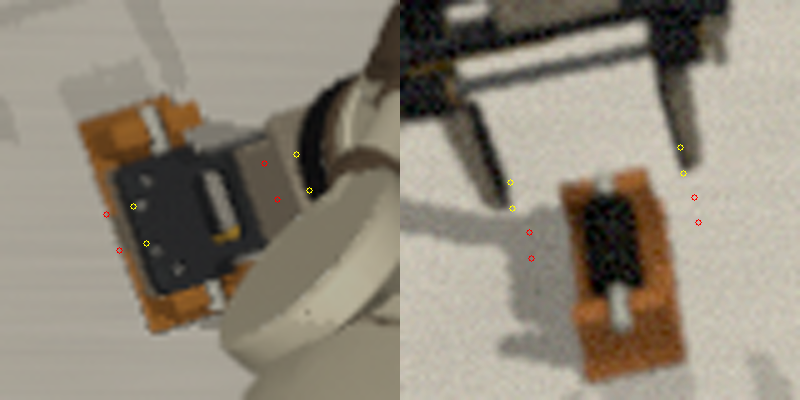

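Both views show the fingers lined up along the roller (top), but the tips look about 30 mm higher than I projected (scene). Open at 92 mm the fingers clear the rest on both sides, so I'll go down to the nominal grasp height and look again before closing.

step_arm:
  moves: [-1, 0, 0, 0.4, 0, -1, 0, 0, 0.4, 0, -1, 0, 0, 0.4, 0, -1, 0, 0, 0.17, 0, -1, 0, 0, 0, 0]

```text
time: 4.8
eef_pos: [540.2, -302.9, 34.3]
eef_rot: [0.988, 0.154, -0.001, -0.001]
force: [0.6, -0.3, -0.7]
opening: 92.3
gripper_force: 0.0
```

```bash
python3 - <<'E'
from h import *
p=r.sense()["eef_pos"];Y=np.array([np.sin(.31),-np.cos(.31),0]);X=np.array([np.cos(.31),np.sin(.31),0]);Z=np.array([0,0,1])
P=[p-17*Z+s*46*Y+a*10*X for s in(-1,1) for a in(-1,1)]+[p+23*Z+s*46*Y+a*10*X for s in(-1,1) for a in(-1,1)]
t=[]
for n in("top","scene"):
    im=cv2.cvtColor(r.get_image(n),cv2.COLOR_RGB2BGR)
    uv=proj(n,P);u,v=uv.mean(0).astype(int);c=cv2.resize(im[v-40:v+40,u-40:u+40],(400,400),interpolation=cv2.INTER_CUBIC)
    for i,a in enumerate(uv): cv2.circle(c,tuple(((a-[u-40,v-40]+.5)*5).astype(int).tolist()),3,(0,0,255) if i<4 else (0,255,255),1)
    t.append(c if n=="top" else np.clip(c*1.7,0,255).astype(np.uint8))
cv2.imwrite("pics/g4.png",np.hstack(t)); print(p)
E
```

```text
[ 540.23488914 -302.8806737    34.34570569]
```

View pics/g4.png

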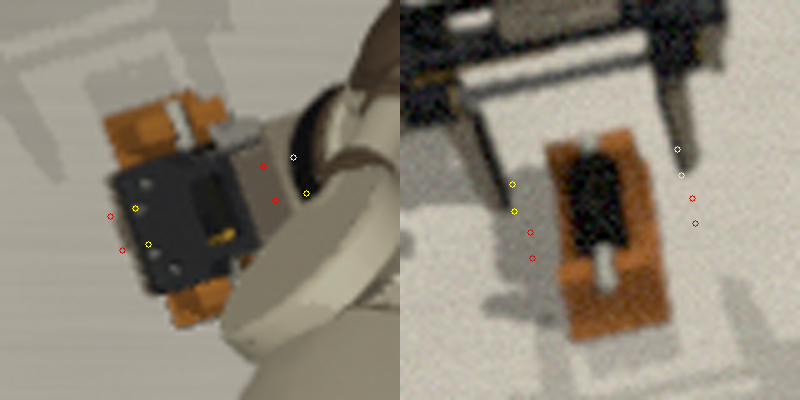

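The finger gap is centred on the drum in the scene view, with tips at (507,212) and (688,170) and the drum at (600,200). A gentle close will settle the height question: an opening of 30 mm means the drum is held.

step_arm:
  moves: [0.2, 0, 0, 0, 0, 0.2, 0, 0, 0, 0, 0.2, 0, 0, 0, 0, 1, 0, 0, 0, 0, 1, 0, 0, 0, 0, 1, 0, 0, 0, 0, 1, 0, 0, 0, 0]
  force: 8

```text
time: 5.6
eef_pos: [541.0, -303.5, 35.8]
eef_rot: [0.988, 0.154, 0.0, -0.0]
force: [-0.5, -0.1, 0.9]
opening: 37.8
gripper_force: 0.0
```

step_arm:
  moves: [1, 0, 0, 0, 0, 1, 0, 0, 0, 0, 1, 0, 0, 0, 0]

```text
time: 5.9
eef_pos: [541.0, -303.5, 35.7]
eef_rot: [0.988, 0.154, -0.0, 0.0]
force: [-0.7, -0.1, 0.2]
opening: 13.9
gripper_force: 0.0
```

step_arm:
  moves: [1, 0, 0, 0, 0]

```text
time: 6.0
eef_pos: [541.0, -303.5, 35.7]
eef_rot: [0.988, 0.154, -0.0, -0.0]
force: [0.2, 0.1, 0.2]
opening: 5.7
gripper_force: 0.0
```

```bash
python3 - <<'E'
from h import *
s=r.sense();p=s["eef_pos"];print(p,s["opening"],s["gripper_force"],s["force"])
im=cv2.cvtColor(r.get_image("scene"),cv2.COLOR_RGB2BGR)
u,v=proj("scene",[p])[0].astype(int);c=np.clip(cv2.resize(im[v-35:v+35,u-35:u+35],(560,560),interpolation=cv2.INTER_CUBIC)*1.7,0,255).astype(np.uint8)
for z in(-17,0,13,23): 
    a=proj("scene",[p+[0,0,z]])[0]; cv2.circle(c,tuple(((a-[u-35,v-35]+.5)*8).astype(int).tolist()),3,(0,0,255),1)
cv2.imwrite("pics/g5.png",c)
E
```

```text
[ 541.02068023 -303.48342591   35.73441168] 5.680735045738025 0.0 [0.15483923 0.10540378 0.17266881]
```

View pics/g5.png

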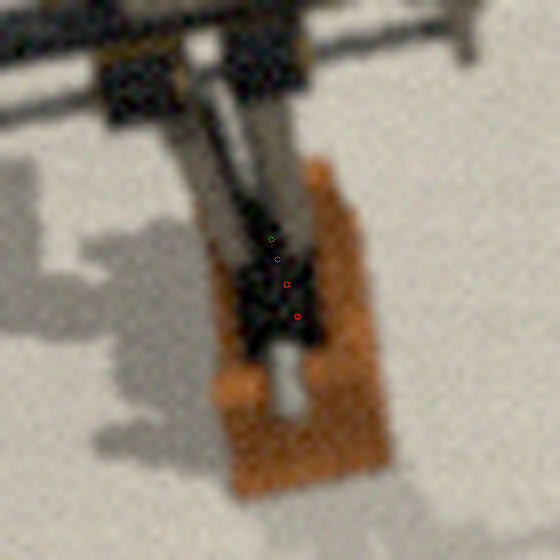

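The scene shows the closed fingertips, at about (232,262) and (300,255), standing just over the crest of the drum. So the real tips are about 32 mm higher than the reported pose says. The drum's crest is at a known z of 51 mm, so I'll touch it gently with the closed fingers to measure the offset.

step_arm:
  moves: [1, 0, 0, 0, 0, 1, 0, 0, 0, 0, 1, 0, 0, 0.04, 0, 1, 0, 0, 0, 0]

```text
time: 6.45
eef_pos: [540.9, -303.4, 34.6]
eef_rot: [0.988, 0.154, -0.0, -0.0]
force: [-0.3, 0.3, -0.3]
opening: 0.3
gripper_force: 0.0
```

step_arm:
  moves: [1, 0, 0, 0.04, 0, 1, 0, 0, 0, 0]

```text
time: 6.65
eef_pos: [540.9, -303.4, 33.5]
eef_rot: [0.988, 0.154, -0.0, -0.0]
force: [-0.8, -1.5, 0.4]
opening: 0.4
gripper_force: 0.0
```

step_arm:
  moves: [1, 0, 0, 0.04, 0, 1, 0, 0, 0, 0]

```text
time: 6.85
eef_pos: [540.9, -303.4, 32.6]
eef_rot: [0.988, 0.154, -0.0, -0.0]
force: [-1.1, 0.8, -0.0]
opening: 0.5
gripper_force: 0.0
```

step_arm:
  moves: [1, 0, 0, 0.05, 0, 1, 0, 0, 0, 0]

```text
time: 7.05
eef_pos: [540.9, -303.4, 31.3]
eef_rot: [0.988, 0.154, -0.0, -0.0]
force: [-0.1, -0.1, 0.4]
opening: 0.7
gripper_force: 0.0
```

step_arm:
  moves: [1, 0, 0, 0.05, 0, 1, 0, 0, 0, 0]

```text
time: 7.25
eef_pos: [540.9, -303.4, 30.1]
eef_rot: [0.988, 0.154, -0.0, -0.0]
force: [0.2, -1.3, -1.1]
opening: 0.8
gripper_force: 0.0
```

step_arm:
  moves: [1, 0, 0, 0.05, 0, 1, 0, 0, 0, 0]

```text
time: 7.45
eef_pos: [540.9, -303.4, 28.8]
eef_rot: [0.988, 0.154, -0.0, -0.0]
force: [-0.2, 0.4, -0.3]
opening: 0.5
gripper_force: 0.0
```

step_arm:
  moves: [1, 0, 0, 0.06, 0, 1, 0, 0, 0, 0]

```text
time: 7.65
eef_pos: [541.4, -304.4, 28.5]
eef_rot: [0.988, 0.154, 0.0, 0.001]
force: [-0.7, -1.2, 4.1]
opening: 0.5
gripper_force: 2.2
```

step_arm:
  moves: [1, 0, 0, 0.06, 0, 1, 0, 0, 0, 0]

```text
time: 7.85
eef_pos: [541.8, -305.4, 28.4]
eef_rot: [0.988, 0.154, 0.001, 0.002]
force: [-4.2, -1.2, 11.0]
opening: 0.7
gripper_force: 5.1
```

step_arm:
  moves: [1, 0, 0, 0.06, 0, 1, 0, 0, 0, 0]

```text
time: 8.05
eef_pos: [542.2, -306.4, 28.2]
eef_rot: [0.988, 0.155, 0.001, 0.003]
force: [-4.7, -1.6, 16.2]
opening: 0.5
gripper_force: 7.9
```

Contact came at reported z ≈ 28.6 with the crest at 51, so the tips are really at reported z + 22.4. The true tool is therefore 39 mm higher than reported. Next I'll lift, open, and go down to reported z ≈ -5 to grip on the roller's axis.

step_arm:
  moves: [1, 0, 0, -0.4, 0, -1, 0, 0, -0.8, 0, -1, 0, 0, 0, 0, -1, 0, 0, 0, 0, -1, 0, 0, 0, 0, -1, 0, 0, 0, 0, -1, 0, 0, 0, 0, -1, 0, 0, 0, 0, -1, 0, 0, 0, 0, -1, 0, 0, 0, 0, -1, 0, 0, 0, 0]

```text
time: 9.15
eef_pos: [541.0, -303.5, 54.5]
eef_rot: [0.988, 0.154, 0.0, 0.0]
force: [0.1, -0.6, 0.1]
opening: 78.2
gripper_force: 0.0
```

step_arm:
  moves: [-1, 0, 0, 0.4, 0, -1, 0, 0, 0.4, 0, -1, 0, 0, 0.4, 0, -1, 0, 0, 0.4, 0, -1, 0, 0, 0, 0]

```text
time: 9.65
eef_pos: [539.5, -302.3, 12.0]
eef_rot: [0.988, 0.154, -0.001, -0.002]
force: [0.4, 1.0, -0.1]
opening: 92.0
gripper_force: 0.0
```

step_arm:
  moves: [-1, 0, 0, 0.26, 0, -1, 0, 0, 0.26, 0, -1, 0, 0, 0.26, 0, -1, 0, 0, 0, 0, -1, 0, 0, 0, 0]

```text
time: 10.15
eef_pos: [541.0, -303.4, -5.1]
eef_rot: [0.988, 0.154, -0.0, -0.0]
force: [0.3, -0.1, 0.4]
opening: 92.1
gripper_force: 0.0
```

step_arm:
  moves: [0.2, 0, 0, 0, 0, 0.2, 0, 0, 0, 0, 0.2, 0, 0, 0, 0, 0.25, 0, 0, 0, 0, 1, 0, 0, 0, 0, 1, 0, 0, 0, 0, 1, 0, 0, 0, 0, 1, 0, 0, 0, 0]
  force: 12

```text
time: 10.95
eef_pos: [541.7, -305.1, -4.5]
eef_rot: [0.988, 0.155, 0.001, 0.002]
force: [2.7, -10.7, 0.0]
opening: 30.1
gripper_force: 4.9
```

The opening reads 30.1, so the drum is gripped on its diameter. The side force says the roller sits about 2 mm further along tool y, so I'll shift by that, firm up the grip and lift.

step_arm:
  moves: [1, 0, 0.04, 0, 0, 1, 0, 0.03, 0, 0, 1, 0, 0, 0, 0, 1, 0, 0, 0, 0]
  force: 25

```text
time: 11.35
eef_pos: [541.7, -305.4, -4.7]
eef_rot: [0.988, 0.154, 0.0, 0.0]
force: [1.0, -0.8, 1.9]
opening: 29.5
gripper_force: 25.0
```

step_arm:
  moves: [1, 0, 0, -0.4, 0, 1, 0, 0, -0.6, 0, 1, 0, 0, -0.6, 0, 1, 0, 0, -0.6, 0, 1, 0, 0, -0.6, 0, 1, 0, 0, 0, 0, 1, 0, 0, 0, 0]

```text
time: 12.05
eef_pos: [541.7, -305.3, 65.5]
eef_rot: [0.988, 0.154, 0.0, 0.0]
force: [0.2, 0.2, -1.8]
opening: 29.3
gripper_force: 25.0
```

```bash
python3 -c "
from h import *
plan(582.5,-47,65,0.306);s=r.sense();print(s['force'],s['opening'],s['gripper_force'])"
```

```text
t 12.05 pos [ 541.7 -305.3   65.5] th 0.31 turn u 0.027 then tool xyz u [ 4.667 -9.36   0.021] q [-0.71  0.4   1.57  0.    1.18  0.55]
[ 0.17134488  0.20237913 -1.79172099] 29.289813725594477 24.992330968379974
```

step_arm:
  moves: [1, 0, 0, 0, 0.027, 1, 0.389, -0.78, 0, 0, 1, 0.389, -0.78, 0, 0, 1, 0.389, -0.78, 0, 0, 1, 0.389, -0.78, 0, 0, 1, 0.389, -0.78, 0, 0, 1, 0.389, -0.78, 0, 0, 1, 0.389, -0.78, 0, 0, 1, 0.389, -0.78, 0, 0, 1, 0.389, -0.78, 0, 0, 1, 0.389, -0.78, 0, 0, 1, 0.389, -0.78, 0, 0, 1, 0.389, -0.78, 0, 0, 1, 0, 0, 0, 0, 1, 0, 0, 0, 0]

```text
time: 13.55
eef_pos: [581.7, -46.8, 64.2]
eef_rot: [0.988, 0.153, -0.001, -0.0]
force: [0.1, -0.4, -1.7]
opening: 29.4
gripper_force: 25.0
```

```bash
python3 - <<'E'
from h import *
plan(582.5,-47,-3.7,0.306)
im=cv2.cvtColor(r.get_image("scene"),cv2.COLOR_RGB2BGR)
t=(582.2,-45.9);yaw=.306;c,s=np.cos(yaw),np.sin(yaw)
W=lambda x,y,z:[x*c-y*s+t[0],x*s+y*c+t[1],z]
p=r.sense()["eef_pos"]
A=proj("scene",[W(*h,56) for h in H]); z=p[2]+41.4
B=proj("scene",[[p[0]+q*c,p[1]+q*s,z] for q in(-58,-31,0,31,58)])
u,v=A.mean(0).astype(int);v-=8
k=cv2.resize(im[v-40:v+40,u-40:u+40],(600,600),interpolation=cv2.INTER_CUBIC)
k=np.clip(k*1.7,0,255).astype(np.uint8)
for P,col in((A,(0,0,255)),(B,(0,255,0))):
    for a in P: cv2.circle(k,tuple(((a-[u-40,v-40]+.5)*7.5).astype(int).tolist()),3,col,1)
cv2.imwrite("pics/f1.png",k)
E
```

```text
t 13.55 pos [581.7 -46.8  64.2] th 0.3068 turn u 0.005 then tool xyz u [0.026 0.018 2.716] q [-0.29  0.31  1.68 -0.    1.15  0.98]
```

step_arm:
  moves: [1, 0, 0, 0.4, 0, 1, 0, 0, 0.4, 0, 1, 0, 0, 0.4, 0, 1, 0, 0, 0.3, 0, 1, 0, 0, 0.2, 0, 1, 0, 0, 0.1, 0, 1, 0, 0, 0, 0]

```text
time: 14.3
eef_pos: [582.2, -46.8, 19.7]
eef_rot: [0.988, 0.152, -0.0, -0.0]
force: [0.3, -0.7, -2.5]
opening: 29.4
gripper_force: 25.0
```

step_arm:
  moves: [1, 0, 0, 0.16, 0, 1, 0, 0, 0.16, 0, 1, 0, 0, 0, 0]

```text
time: 14.6
eef_pos: [581.9, -46.7, 11.4]
eef_rot: [0.988, 0.152, -0.0, -0.0]
force: [-0.1, 0.6, -2.8]
opening: 29.3
gripper_force: 25.0
```

step_arm:
  moves: [1, 0, 0, 0.1, 0, 1, 0, 0, 0.1, 0, 1, 0, 0, 0, 0]

```text
time: 14.9
eef_pos: [582.1, -46.8, 6.6]
eef_rot: [0.988, 0.152, -0.0, -0.0]
force: [-0.1, -0.1, -2.2]
opening: 29.2
gripper_force: 25.0
```

step_arm:
  moves: [1, 0, 0, 0.1, 0, 1, 0, 0, 0.1, 0, 1, 0, 0, 0, 0]

```text
time: 15.2
eef_pos: [582.2, -46.9, 1.6]
eef_rot: [0.988, 0.152, -0.0, -0.0]
force: [-0.8, 0.0, -2.5]
opening: 29.0
gripper_force: 25.0
```

step_arm:
  moves: [1, 0, 0, 0.08, 0, 1, 0, 0, 0.06, 0, 1, 0, 0, 0, 0]

```text
time: 15.5
eef_pos: [582.3, -46.9, -1.7]
eef_rot: [0.988, 0.152, -0.0, -0.0]
force: [0.6, -0.5, -2.3]
opening: 29.5
gripper_force: 25.0
```

step_arm:
  moves: [1, 0, 0, 0.04, 0, 1, 0, 0, 0.02, 0, 1, 0, 0, 0, 0]

```text
time: 15.8
eef_pos: [582.3, -46.9, -3.0]
eef_rot: [0.988, 0.152, -0.0, -0.0]
force: [-0.4, -0.3, -0.8]
opening: 29.5
gripper_force: 25.0
```

The load comes off at z ≈ -3, so the roller is seated. Release and lift.

step_arm:
  moves: [1, 0, 0, 0.02, 0, -1, 0, 0, 0, 0, -1, 0, 0, 0, 0, -1, 0, 0, 0, 0, -1, 0, 0, 0, 0, -1, 0, 0, 0, 0, -1, 0, 0, 0, 0, -1, 0, 0, 0, 0, -1, 0, 0, 0, 0, -1, 0, 0, 0, 0, -1, 0, 0, 0, 0]

```text
time: 16.9
eef_pos: [582.3, -46.9, -3.5]
eef_rot: [0.988, 0.152, -0.0, -0.0]
force: [-0.1, 1.0, 0.2]
opening: 92.1
gripper_force: 0.0
```

step_arm:
  moves: [-1, 0, 0, -0.4, 0, -1, 0, 0, -0.7, 0, -1, 0, 0, -0.7, 0, -1, 0, 0, -0.7, 0, -1, 0, 0, -0.7, 0, -1, 0, 0, 0, 0, -1, 0, 0, 0, 0]

```text
time: 17.6
eef_pos: [582.6, -46.9, 76.9]
eef_rot: [0.988, 0.152, 0.0, 0.0]
force: [-0.3, 0.4, -0.3]
opening: 91.9
gripper_force: 0.0
```

```bash
python3 - <<'E'
from h import *
plan(508.4,268.4,70,-0.256)
E
```

```text
t 17.6 pos [582.6 -46.9  76.9] th 0.306 turn u 3.747 then tool xyz u [ -6.065 -11.451   0.274] q [-0.29  0.29  1.68  0.    1.17  0.98]
```

step_arm:
  moves: [-1, 0, 0, 0, 0.7494, -1, 0, 0, 0, 0.7494, -1, 0, 0, 0, 0.7494, -1, 0, 0, 0, 0.7494, -1, 0, 0, 0, 0.7494, -1, -0.4332, -0.818, 0.02, 0, -1, -0.4332, -0.818, 0.02, 0, -1, -0.4332, -0.818, 0.02, 0, -1, -0.4332, -0.818, 0.02, 0, -1, -0.4332, -0.818, 0.02, 0, -1, -0.4332, -0.818, 0.02, 0, -1, -0.4332, -0.818, 0.02, 0, -1, -0.4332, -0.818, 0.02, 0, -1, -0.4332, -0.818, 0.02, 0, -1, -0.4332, -0.818, 0.02, 0, -1, -0.4332, -0.818, 0.02, 0, -1, -0.4332, -0.818, 0.02, 0, -1, -0.4332, -0.818, 0.02, 0, -1, -0.4332, -0.818, 0.02, 0]

```text
time: 19.5
eef_pos: [506.8, 269.1, 68.0]
eef_rot: [0.992, -0.128, -0.001, 0.001]
force: [1.0, -0.0, -0.1]
opening: 92.0
gripper_force: 0.0
```

step_arm:
  moves: [-1, 0, 0, 0, 0, -1, 0, 0, 0, 0]

```text
time: 19.7
eef_pos: [507.4, 268.1, 68.4]
eef_rot: [0.992, -0.127, -0.001, 0.001]
force: [0.7, 0.4, -0.7]
opening: 91.7
gripper_force: 0.0
```

```bash
python3 - <<'E'
from h import *
plan(508.4,268.4,-10,-0.256)
# roller check in top
im=r.get_image("top");g=cv2.cvtColor(im,cv2.COLOR_RGB2GRAY)
for q in[(342.2,237),(360.9,231.2),(330.6,201.5)]: print(blob(g,*q,-1).round(2))
m=(g<45);m[:190]=0;m[250:]=0;m[:,:315]=0;m[:,:]&=np.arange(560)[None]<380
n,lab,st,ce=cv2.connectedComponentsWithStats(m.astype(np.uint8));i=1+st[1:,4].argmax();ys,xs=np.nonzero(lab==i)
P=lift("top",np.c_[xs,ys],45);mu=P.mean(0);ev=np.linalg.svd(P[:,:2]-mu[:2],full_matrices=False)[2][0]
d=mu[:2]-[582.2,-45.9];c,s=np.cos(.306),np.sin(.306);print(st[i],"drum in frame",d@[c,s],d@[-s,c],np.arctan2(ev[1],ev[0]))
cv2.imwrite("pics/top2.png",cv2.cvtColor(im,cv2.COLOR_RGB2BGR))
E
```

```text
t 19.7 pos [507.4 268.1  68.4] th -0.2551 turn u 0.006 then tool xyz u [ 0.035 -0.021  3.136] q [ 0.28  0.28  1.71 -0.    1.15  2.1 ]
[342.25 237.03]
[361.01 231.25]
[330.6  201.53]
[336 206  17  24 233] drum in frame -0.3198227936297202 2.378640611286905 -2.814212856845361
```

step_arm:
  moves: [-1, 0, 0, 0.6, 0, -1, 0, 0, 0.6, 0, -1, 0, 0, 0.6, 0, -1, 0, 0, 0.5, 0, -1, 0, 0, 0.3, 0, -1, 0, 0, 0, 0]

```text
time: 20.35
eef_pos: [507.0, 268.1, 2.8]
eef_rot: [0.992, -0.128, -0.001, 0.001]
force: [-0.4, 0.4, 0.1]
opening: 91.9
gripper_force: 0.0
```

step_arm:
  moves: [-1, 0, 0, 0.2, 0, -1, 0, 0, 0.15, 0, -1, 0, 0, 0.1, 0, -1, 0, 0, 0, 0, -1, 0, 0, 0, 0]

```text
time: 20.85
eef_pos: [508.4, 268.6, -6.5]
eef_rot: [0.992, -0.128, 0.0, -0.0]
force: [0.8, 0.2, -0.5]
opening: 91.8
gripper_force: 0.0
```

step_arm:
  moves: [0.5, 0, 0, 0.1, 0, 0.5, 0, 0, 0, 0, 0.5, 0, 0, 0, 0, 0.5, 0, 0, 0, 0, 0.5, 0, 0, 0, 0, 1, 0, 0, 0, 0, 1, 0, 0, 0, 0, 1, 0, 0, 0, 0, 1, 0, 0, 0, 0, 1, 0, 0, 0, 0]
  force: 10

```text
time: 21.85
eef_pos: [508.2, 268.5, -9.2]
eef_rot: [0.992, -0.128, 0.0, -0.0]
force: [-0.0, 0.2, -0.0]
opening: 13.8
gripper_force: 0.0
```

step_arm:
  moves: [1, 0, 0, 0, 0, 1, 0, 0, 0, 0, 1, 0, 0, 0, 0]
  force: 40

```text
time: 22.15
eef_pos: [508.2, 268.5, -9.2]
eef_rot: [0.992, -0.128, -0.0, 0.0]
force: [0.7, -0.7, 0.2]
opening: 12.1
gripper_force: 40.0
```

Rib gripped at 12.1 mm. Lift and carry.

step_arm:
  moves: [1, 0, 0, -0.3, 0, 1, 0, 0, -0.6, 0, 1, 0, 0, -0.6, 0, 1, 0, 0, -0.6, 0, 1, 0, 0, -0.6, 0, 1, 0, 0, -0.6, 0, 1, 0, 0, -0.4, 0, 1, 0, 0, 0, 0, 1, 0, 0, 0, 0]

```text
time: 23.05
eef_pos: [508.0, 268.4, 83.1]
eef_rot: [0.992, -0.128, -0.0, 0.0]
force: [-0.1, 0.2, -2.6]
opening: 11.3
gripper_force: 40.0
```

```bash
python3 -c "
from h import *
plan(582,-47,83,0.307)"
```

```text
t 23.05 pos [508.  268.4  83.1] th -0.2561 turn u -3.754 then tool xyz u [-9.9200e-01  1.2922e+01  5.0000e-03] q [ 0.28  0.26  1.7  -0.    1.18  2.1 ]
```

step_arm:
  moves: [1, 0, 0, 0, -0.6257, 1, 0, 0, 0, -0.6257, 1, 0, 0, 0, -0.6257, 1, 0, 0, 0, -0.6257, 1, 0, 0, 0, -0.6257, 1, 0, 0, 0, -0.6257, 1, 0, 0, 0, 0]

```text
time: 23.75
eef_pos: [507.3, 268.2, 82.0]
eef_rot: [0.988, 0.153, -0.001, 0.0]
force: [-0.4, 0.3, -2.7]
opening: 11.5
gripper_force: 40.0
```

step_arm:
  moves: [1, -0.055, 0.3, 0, 0, 1, -0.055, 0.6, 0, 0, 1, -0.055, 0.73, 0, 0, 1, -0.055, 0.74, 0, 0, 1, -0.055, 0.74, 0, 0, 1, -0.055, 0.74, 0, 0, 1, -0.055, 0.74, 0, 0, 1, -0.055, 0.74, 0, 0, 1, -0.055, 0.74, 0, 0, 1, -0.055, 0.74, 0, 0, 1, -0.055, 0.74, 0, 0, 1, -0.055, 0.74, 0, 0, 1, -0.055, 0.74, 0, 0, 1, -0.055, 0.74, 0, 0, 1, -0.055, 0.74, 0, 0, 1, -0.055, 0.74, 0, 0, 1, -0.055, 0.74, 0, 0, 1, -0.057, 0.7, 0, 0, 1, 0, 0.212, 0, 0, 1, 0, 0, 0, 0]

```text
time: 25.75
eef_pos: [582.2, -47.4, 83.2]
eef_rot: [0.988, 0.152, -0.0, -0.0]
force: [0.1, 0.2, -1.9]
opening: 11.7
gripper_force: 40.0
```

step_arm:
  moves: [1, 0, 0, 0, 0, 1, 0, 0, 0, 0]

```text
time: 25.95
eef_pos: [581.8, -45.7, 83.1]
eef_rot: [0.988, 0.153, -0.0, -0.0]
force: [0.3, -0.8, -2.7]
opening: 11.8
gripper_force: 40.0
```

```bash
python3 -c "
from h import *
plan(582,-47,57.5,0.307);s=r.sense();print(s['opening'],s['gripper_force'],s['force'])"
```

```text
t 25.95 pos [581.8 -45.7  83.1] th 0.3079 turn u 0.006 then tool xyz u [-0.009  0.054  1.026] q [-0.29  0.29  1.67  0.    1.18  0.98]
11.77362713033554 39.99836325645447 [ 0.32601015 -0.75921235 -2.68462752]
```

step_arm:
  moves: [1, 0, 0.05, 0.3, 0, 1, 0, 0, 0.3, 0, 1, 0, 0, 0.2, 0, 1, 0, 0, 0.15, 0, 1, 0, 0, 0.07, 0, 1, 0, 0, 0, 0, 1, 0, 0, 0, 0, 1, 0, 0, 0, 0]

```text
time: 26.75
eef_pos: [582.7, -47.7, 58.1]
eef_rot: [0.988, 0.153, 0.0, 0.0]
force: [0.6, -0.2, -2.2]
opening: 11.7
gripper_force: 40.0
```

```bash
python3 - <<'E'
from h import *
plan(582,-47,57.5,0.307)
yaw=.307;c,s=np.cos(yaw),np.sin(yaw)
W=lambda t,x,y,z:[x*c-y*s+t[0],x*s+y*c+t[1],z]
im=cv2.cvtColor(r.get_image("scene"),cv2.COLOR_RGB2BGR)
F=(582.2,-45.9)
O=[(-60,-40),(38,-40),(60,-14),(60,40),(-60,40)]
A=proj("scene",[W(F,x,y,72.7) for x,y in O]); C=proj("scene",[W(F,x,y,z) for x,y,z in[(59,-40,56),(59,40,56),(66,-46,8),(66,46,8),(66,46,0),(66,-46,0)]])
u,v=A.mean(0).astype(int);v+=5
k=np.clip(cv2.resize(im[v-37:v+37,u-37:u+37],(592,592),interpolation=cv2.INTER_CUBIC)*1.7,0,255).astype(np.uint8)
f=lambda P:((P-[u-37,v-37]+.5)*8).astype(np.int32)
cv2.polylines(k,[f(A)],True,(0,0,255),1)
for a in f(C): cv2.circle(k,tuple(a.tolist()),3,(0,255,0),1)
cv2.imwrite("pics/fin.png",k)
E
```

```text
t 26.75 pos [582.7 -47.7  58.1] th 0.307 turn u 0.0 then tool xyz u [-0.018 -0.036  0.025] q [-0.29  0.32  1.69  0.    1.14  0.98]
```

View pics/fin.png

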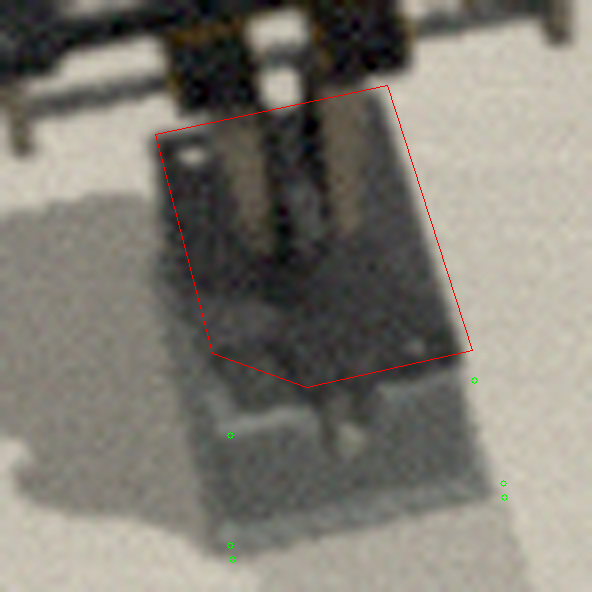

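The final view shows the cover level over the frame with the cut corner at the end without a hole. The cover's near corner (463,362) and the frame's corners have nearly the same image offset from their projections, within about 0.5 px. I'll make a small correction and then check numerically in the top view.

step_arm:
  moves: [1, -0.02, -0.03, 0.02, 0, 1, 0, 0, 0, 0, 1, 0, 0, 0, 0, 1, 0, 0, 0, 0]

```text
time: 27.2
eef_pos: [581.7, -47.1, 57.3]
eef_rot: [0.988, 0.153, 0.0, 0.0]
force: [1.2, 0.5, -2.0]
opening: 11.5
gripper_force: 40.0
```

```bash
python3 - <<'E'
from h import *
print(r.sense()["eef_pos"])
yaw=.307;c,s=np.cos(yaw),np.sin(yaw)
W=lambda x,y,z:[x*c-y*s+582.2,x*s+y*c-45.9,z]
g=np.mean([cv2.cvtColor(r.get_image("top"),cv2.COLOR_RGB2GRAY).astype(float) for _ in range(4)],0)
S=np.mean([cv2.cvtColor(r.get_image("scene"),cv2.COLOR_RGB2GRAY).astype(float) for _ in range(6)],0)
np.save("S.npy",S);np.save("T.npy",g)
for h in H+[(60,40),(60,0)]:
    q=proj("top",[W(*h,72.5)])[0];u,v=np.round(q).astype(int);print("top",h,q.round(2),"x0",u-4,"y0",v-4);print(g[v-4:v+5,u-4:u+5].astype(int))
for h in(H[1],H[2]):
    q=proj("scene",[W(*h,72.5)])[0];u,v=np.round(q).astype(int);print("scene",h,q.round(2),"x0",u-4,"y0",v-4);print(S[v-4:v+5,u-4:u+5].astype(int))
E
```

```text
[581.73611848 -47.12525347  57.30869387]
top (-50, 26.5) [343.12 236.5 ] x0 339 y0 233
[[158 156 154 151 148 148 130 111 151]
 [160 158 156 154 151 150 126 111 134]
 [161 160 157 155 154 150 123 113 118]
 [163 161 159 157 156 148 120 113 118]
 [165 162 161 159 157 142 111 110 116]
 [166 164 162 161 159 136 108 111 115]
 [168 166 164 162 159 130 111 112 114]
 [169 167 165 164 156 125 111 112 113]
 [170 168 166 167 149 116 107 111 112]]
top (-50, -26.5) [362.34 230.54] x0 358 y0 227
[[ 50  51  50  50  51  50  50  49  93]
 [ 50  50  50  51  51  51  50  49  71]
 [ 65  54  50  57  53  49  50  50  55]
 [ 71  67  55  53  58  66  53  49  50]
 [ 71  71  50  33  48  61  51  49  50]
 [ 71  71  56  36  42  55  51  49  49]
 [ 71  70  67  63  64  67  55  50  47]
 [ 88  75  70  70  69  63  65  75 105]
 [144 142 123  97  74  80  85  89 101]]
top (50, 26.5) [331.24 200.27] x0 327 y0 196
[[149 148 148 148 134 125 114 100  89]
 [148 133 121 111  90  80  68  61  66]
 [108  91  79  66  58  59  59  60  62]
 [ 66  61  54  62  60  59  60  60  60]
 [ 61  60  67  67  61  65  64  60  61]
 [ 60  59  57  46  44 
[... 1023 characters left out ...]
88  76  67  57  43  37  36]
 [ 72  68  64  56  50  46  39  39  43]
 [ 38  33  37  34  33  38  40  47  50]
 [ 26  31  51  56  46  37  40  50  53]
 [ 27  42  78  90  72  50  40  48  51]
 [ 27  36  53  59  51  34  32  39  49]
 [ 28  27  27  30  29  27  28  34  49]
 [ 26  28  25  25  27  28  26  33  48]]
scene (50, 26.5) [231.51 223.59] x0 228 y0 220
[[ 34  33  32  36  39  38  48  78 106]
 [ 32  32  35  32  36  39  42  65 101]
 [ 32  34  34  31  32  38  39  54  86]
 [ 35  38  38  29  27  31  34  44  75]
 [ 35  36  47  45  35  28  31  33  65]
 [ 33  37  47  46  40  36  29  33  53]
 [ 31  33  37  37  37  29  28  30  47]
 [ 34  30  26  31  28  31  30  41  60]
 [ 28  31  30  34  41  48  55  63  79]]
```

In the top view the cover's corner is at (325.1,198.4) against a predicted (325.2,198.2), under 1 mm off. Both visible threaded holes show through the cover holes. Handing in.

step_arm:
  moves: [1, 0.02, 0, 0, 0, 1, 0, 0, 0, 0, 1, 0, 0, 0, 0, 1, 0, 0, 0, 0, 1, 0, 0, 0, 0]

```text
time: 28.2
eef_pos: [582.2, -47.0, 57.3]
eef_rot: [0.988, 0.153, 0.0, 0.0]
force: [0.7, 0.7, -1.8]
opening: 11.8
gripper_force: 40.0
```

```bash
python3 -c "
from station import r
print(r.sense()['eef_pos'],r.sense()['qvel'].round(3)); print(r.hand_in())"
```

```text
[582.19019197 -46.95604847  57.2543726 ] [ 0.001 -0.    -0.001  0.001  0.001  0.001]
the job is handed in; nothing more can be done
None
```

I handed the job in at 28 s, but the hand-in returned no verdict: by my measurements the roller lies released in the frame notches, and the cover is held level about 1 cm above the cheek tops with its holes within about 1–2 mm of the threaded holes.

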